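# Run a finger along the safety bumper

### The arm

A 7-joint arm with a two-finger parallel gripper is mounted at the origin on a cart in front of the work surface, level with it; the furniture and walls round the work are solid. World frame = base frame: x ahead of the robot, y to its left, z up, the work surface at z = 0. Lengths are in m, angles in degrees, forces in N, time in s.
With the tool pointing down it reaches from about 0.425 to 0.875 m from the base axis. Payload 4.7 kg.
Tool frame: the origin (TCP) lies midway between the tips of the shut fingers; the grasp point (between the pads) lies 19 mm behind it; z points along the fingers, y is the direction in which the jaws open and shut (so a half turn about z gives the same grasp; the last joint's range is limited). The gripper opens to 85 mm and grips with 20 to 120 N. Pads are 22 mm wide; open, the fingers measure 114 mm over their backs; the gripper's body (76 mm by 85 mm) begins 54 mm behind the grasp point. The pads swing forward as they close: fully open they stand 13 mm farther back than shut.
Start: joints at [-67.317, 18.392, -4.016, 83.108, 1.295, 78.541, -3.26], TCP at [0.242, 0.603, 0.192] pointing down, gripper open.
Joint ranges: [-163.93, 163.93], [-17.29, 119.83], [-79.2, 71.16], [3.27, 140.29], [-89.18, 269.18], [5.43, 117.66], [-154.24, 154.24]. Speed limits (degrees/s): [147.25, 147.25, 180, 180, 180, 180, 180].

### API

Orientations are given as a 3x3 rotation matrix whose columns are the frame's x, y, z axes.
In Python, from cell import env gives the robot as it stands.
- The arm moves only by the tool step_arm, never from a script. Its argument "increments" is a list of rows, each a list of 5 numbers: the shift along the world's x, y, z in mm, then the turn about the world's z in rad, then the closure, from -1 (fully open) to 1 (shut). A call has 1 to 20 rows; each row is the pose to reach, as a shift and turn from the pose commanded when the call began; what a row does not reach only later rows make up. A row lasts 1/8 s, in which the tool goes at most 62.5 mm and 10.7 degrees, less where a joint would pass 70% of its speed; a pose out of reach is approached as far as the arm can. A call with a gripper value outside its range is refused whole. The fingers move at their own pace and stop on an object; "grip_force" is the grip in N (left out, the last holds). Time passes only in rows, so rows that repeat a pose let the fingers close. It gives the time, the measured TCP pose, the force and the opening at its end, in the units of the state.
- env.read_state(): the state, without advancing time (a new reading comes with each control period).
- env.grab_frame(name): name is "scene" or "top"; returns (picture, depth): 384x512x3 uint8, blue, green, red; 384x512 float32, m along the optical axis (not along the pixel's ray), 0 where there is no reading.
- env.calibration(name): a dict with "mtx" (3x3 intrinsics, pixels), "camera_from_world" (4x4, takes a point from world to camera coordinates). Camera axes: x right, y down, z forward; pixel columns grow to the right and rows downward; lengths in m; the calibration is good to about 2 mm. A picture is of the moment at which its call begins. calibration takes no time and is no camera call.
- env.close_job(): hands the job in, once; it reports no verdict.
Trained networks look in the newest picture that a camera, given by its name, has taken for a name from the list of things; names that differ only in an ending like _2 or _b are one class to them, and where a whole thing is asked for, a point or a joint stands for the part that bears it (a point fixed in the world has none). Each returns a list of dicts, best first, with "conf" (0 to 1); they miss things now and then, are a little off and sometimes report something else, mostly with a low value. They report only what shows in the picture. A call takes as long as a camera call.
- env.look_for(target, camera): "extent" ([left, top, right, bottom] in pixels, round what is visible of it).
- env.regions_of(target, camera): "pixels" (384x512 bool, what is visible of it) and "extent" ([left, top, right, bottom] in pixels, round what is visible of it).
- env.pinpoint(target, camera): "centre" ([column, row] in pixels: a listed point, or the origin of a listed thing).
The state is a dict: "time": time; "joint_positions": joint angles; "qd": joint speeds; "tau": joint torques, N m; "tool_pos": TCP position; "ee_rot": TCP orientation; "force": force on the tool from outside, world axes, zero at the start; "ft_torque": the same for the moment, N m; "width": finger opening in m.
Only numpy, scipy, OpenCV 4.12 (cv2) and the standard library are available. Lean on these libraries where they do the work, as an engineer would, in place of code of your own. Each camera call takes 0.05 s, during which the arm holds its last target.

### The job

Function-test the curved safety bumper lying on the bench: with the closed fingertips, touch the pad next to the green end cap and press it down about 5 mm, then slide along the pads to the red end at that depth, over every seam, so that each pad dips in turn and neighbours dip together as the fingers cross between them. Stop in the middle of the last pad, next to the red cap, and finish while still holding it pressed down. Press lightly, do not lift the bumper or push it along the bench, and leave the castings, pen, tape and counter alone.

Things in the scene. Friction and masses are not known exactly. Their poses are not given: they have to be found in the camera images.
- bumper: Loose curved safety bumper, 2.5 kg: metal rail 40 mm wide, 18 high, bent to 237 mm radius, 292 long; 23 mm high caps, green at its +y end, red at -y. Four sprung pads at 62 mm pitch, each turned 15 deg from the last, tops 34 mm above the bench. Origin: underside, under the seam of pads 2 and 3; z up; the arc bulges to -x. The pads meet at seams slanted 45 deg to the arc, gaps 2 mm.
- pad1_top (a point): Middle of the top of pad 1, the yellow one nearest the green end cap (first in the order). 28 mm wide, 60 long along the arc (own y axis, toward the green end; z up); middle flat with a thin 16 mm centre line, rounded down over the last 12 mm toward each end (8 mm lower at the edge). Slick, stiff plastic. 34 mm above the bench when up; sinks with the pad.
- pad1 (a joint): How far pad 1 is pressed down, m: 0 up, 0.010 at the stop. Spring: about 1.2 N to start, 3.2 N at 5 mm, 5.2 N at the stop; it springs back when let go.
- pad2_top (a point): Middle of the top of pad 2, the black one second from the green end. 28 mm wide, 60 long along the arc (own y axis, toward the green end; z up); middle flat with a thin 16 mm centre line, rounded down over the last 12 mm toward each end (8 mm lower at the edge). Slick, stiff plastic. 34 mm above the bench when up; sinks with the pad.
- pad2 (a joint): How far pad 2 is pressed down, m: 0 up, 0.010 at the stop. Spring: about 1.2 N to start, 3.2 N at 5 mm, 5.2 N at the stop; it springs back when let go.
- pad3_top (a point): Middle of the top of pad 3, the yellow one third from the green end. 28 mm wide, 60 long along the arc (own y axis, toward the green end; z up); middle flat with a thin 16 mm centre line, rounded down over the last 12 mm toward each end (8 mm lower at the edge). Slick, stiff plastic. 34 mm above the bench when up; sinks with the pad.
- pad3 (a joint): How far pad 3 is pressed down, m: 0 up, 0.010 at the stop. Spring: about 1.2 N to start, 3.2 N at 5 mm, 5.2 N at the stop; it springs back when let go.
- pad4_top (a point): Middle of the top of pad 4, the black one nearest the red end cap (last in the order). 28 mm wide, 60 long along the arc (own y axis, toward the green end; z up); middle flat with a thin 16 mm centre line, rounded down over the last 12 mm toward each end (8 mm lower at the edge). Slick, stiff plastic. 34 mm above the bench when up; sinks with the pad.
- pad4 (a joint): How far pad 4 is pressed down, m: 0 up, 0.010 at the stop. Spring: about 1.2 N to start, 3.2 N at 5 mm, 5.2 N at the stop; it springs back when let go.
- seam12 (a point): Point on the rail's centre line at the slanted seam between pads 1 and 2, at the height of the raised pad tops (34 mm above the bench); fixed to the rail.
- seam23 (a point): Point on the rail's centre line at the slanted seam between pads 2 and 3, at the height of the raised pad tops (34 mm above the bench); fixed to the rail.
- seam34 (a point): Point on the rail's centre line at the slanted seam between pads 3 and 4, at the height of the raised pad tops (34 mm above the bench); fixed to the rail.
- cap_casting: Loose round grey aluminium cap casting, 68x70x21 mm, beside the bumper; bystander. Origin under its centre.
- link_casting: Loose grey aluminium arm casting, 30x91x21 mm, beside the bumper; bystander. Origin under its centre.
- marker: Loose black marker pen with red cap, 16x134x22 mm (long along its y), beside the bumper; bystander. Origin under its centre.
- tape_roll: Loose roll of beige tape, 86 mm across, 24 mm high, left on the bench; bystander. Origin under its centre.
- tally_counter: Loose white tally counter, 42x42x36 mm, left on the bench; bystander. Origin under its centre.

How it is judged (in metres and radians):
On the way, in this order (a step that is already met when the one before it is completed fails the run):
1. pad 1 alone is pressed down by more than 2 mm (value of joint pad1 above 0.002 m and value of joint each of pad2, pad3, pad4 below 0.0008 m and contact force between the fingers and bumper above 0.3 N), for 0.1 s.
2. the fingertips bridge the seam between pads 1 and 2: both are down by more than 0.8 mm and the others are up (value of joint each of pad1, pad2 above 0.0008 m and value of joint each of pad3, pad4 below 0.0008 m), for 0.04 s.
3. pad 2 alone is pressed down by more than 2 mm (value of joint pad2 above 0.002 m and value of joint each of pad1, pad3, pad4 below 0.0008 m and contact force between the fingers and bumper above 0.3 N), for 0.1 s.
4. the fingertips bridge the seam between pads 2 and 3: both are down by more than 0.8 mm and the others are up (value of joint each of pad2, pad3 above 0.0008 m and value of joint each of pad1, pad4 below 0.0008 m), for 0.04 s.
5. pad 3 alone is pressed down by more than 2 mm (value of joint pad3 above 0.002 m and value of joint each of pad1, pad2, pad4 below 0.0008 m and contact force between the fingers and bumper above 0.3 N), for 0.1 s.
6. the fingertips bridge the seam between pads 3 and 4: both are down by more than 0.8 mm and the others are up (value of joint each of pad3, pad4 above 0.0008 m and value of joint each of pad1, pad2 below 0.0008 m), for 0.04 s.
7. pad 4 alone is pressed down by more than 2 mm (value of joint pad4 above 0.002 m and value of joint each of pad1, pad2, pad3 below 0.0008 m and contact force between the fingers and bumper above 0.3 N), for 0.1 s.
At the end, for the whole second after the job is handed in: The fingertips still press the last pad (by the red cap) down by more than 2 mm with more than 0.5 N; pads 1 to 3 are up again (less than 0.8 mm down); the bumper lies still on the bench, less than 20 mm from where it was (value of joint pad4 above 0.002 m and value of joint each of pad1, pad2, pad3 below 0.0008 m and contact force between the fingers and bumper above 0.5 N and linear speed of bumper below 0.01 m/s and height (world z) of bumper below 0.006 m and distance of bumper from where it was at the start of the episode below 0.02 m); the arm keeps its last pose, push and grip.
It fails at once if the bumper is pressed with more than 20 N (contact force between any of the fingers, the arm and bumper above 20 N).
It fails at once if the bumper is lifted or tipped (height (world z) of bumper above 0.008 m or angle between bumper's own z axis and vertical above 0.06 rad).
It fails at once if the bumper is pushed more than 20 mm along the bench, or an end of it by more than 30 mm (distance of bumper from where it was at the start of the episode above 0.02 m or distance of any of pad1_top, pad4_top from where it was at the start of the episode above 0.03 m).
It fails at once if a casting, the pen, the tape or the counter is moved more than 10 mm (distance of any of cap_casting, link_casting, marker, tape_roll, tally_counter from where it was at the start of the episode above 0.01 m).
It also fails if it takes over 40 s, if anything falls off the work surface, if the arm or the gripper's body presses on something with over 40 N, if the wrist force passes 120 N, or if a joint passes its speed limit or range.

## Working session

There is one attempt and no reset: what is moved stays moved. The work goes in short steps, Python scripts to look and compute and a tool call to move; the robot and the scene stay as the last step left them, time stands still between calls to the robot, and variables do not carry over. Pictures are saved under pics/ and viewed, and the job is handed in when it is done.

Besides the shell and the picture viewer there is one more tool, called after "Request:" in YAML: its name, and indented under it one key for each argument. step_arm: Moves the arm, as the interface text tells. Its arguments: {"type":"object","properties":{"increments":{"type":"array"},"grip_force":{"type":"number"}},"required":["increments"]}

```bash
mkdir -p pics; ls; cat > h.py <<'E'
from cell import env
import numpy as np, cv2
def w(cam,uv,depth=None,z=None):
    c=env.calibration(cam);K=np.array(c["mtx"]);T=np.array(c["camera_from_world"])
    r=np.linalg.inv(K)@np.array([uv[0],uv[1],1.])
    R=T[:3,:3];t=T[:3,3];o=-R.T@t;d=R.T@r
    s=depth if depth is not None else (z-o[2])/d[2]
    return o+s*d
def px(cam,p):
    c=env.calibration(cam);K=np.array(c["mtx"]);T=np.array(c["camera_from_world"])
    q=K@(T[:3,:3]@np.array(p)+T[:3,3]);return q[:2]/q[2]
E
python3 - <<'E'
from h import *
for c in("top","scene"):
    im,d=env.grab_frame(c);cv2.imwrite(f"pics/a_{c}.png",im);np.save(f"d_{c}.npy",d)
print(env.read_state())
for n in["pad1_top","seam12","pad2_top","seam23","pad3_top","seam34","pad4_top"]:
  for c in("top","scene"):
    for r in env.pinpoint(n,c)[:3]:
        print(n,c,np.round(r["centre"],1),round(r["conf"],2),np.round(w(c,r["centre"],z=.034),4))
E
```

```text
pics
{'time': 0.1, 'joint_positions': array([-67.32008769,  18.43568196,  -4.01580397,  83.1694107 ,
         1.29685565,  78.54087076,  -3.25856594]), 'qd': array([ 0.008935  , -0.14269657,  0.10660735, -0.10328798,  0.15928976,
        0.12639229, -0.05667578]), 'tau': array([-3.64388643e-04, -4.94877362e+01, -3.84161202e-01, -3.15205801e+01,
        1.30746662e-02,  7.51429761e-03, -3.20410425e-05]), 'tool_pos': array([0.24199677, 0.60266808, 0.19131   ]), 'ee_rot': array([[-9.28043018e-01,  3.72472641e-01, -5.36638688e-04],
       [ 3.72473006e-01,  9.28041512e-01, -1.67701772e-03],
       [-1.26620239e-04, -1.75622801e-03, -9.99998450e-01]]), 'force': array([-0.4481072 , -0.09996319,  0.61470283]), 'ft_torque': array([-0.0189255 , -0.00745534, -0.02916751]), 'width': 0.08529928916749244}
pad1_top top [271.6 171.6] 0.67 [0.6123 0.1276 0.034 ]
pad1_top top [316.2 193.4] 0.44 [0.5637 0.0292 0.034 ]
pad1_top scene [256.  199.7] 0.5 [0.6146 0.1351 0.034 ]
seam12 top [333.  190.8] 0.89 [ 0.5694 -0.0081  0.034 ]
seam12 top [302.3 190.1] 0.71 [0.5711 0.0599 0.034 ]
seam12 top [276.1 179
[... 503 characters left out ...]
0.65 [0.5949 0.1177 0.034 ]
seam23 scene [220.7 201.3] 0.92 [0.5658 0.0568 0.034 ]
seam23 scene [195.6 211. ] 0.79 [ 0.573  -0.0227  0.034 ]
seam23 scene [245.2 199.6] 0.57 [0.5967 0.1131 0.034 ]
pad3_top scene [211.3 203.8] 0.56 [0.5631 0.0296 0.034 ]
seam34 top [333.  190.8] 0.89 [ 0.5694 -0.0081  0.034 ]
seam34 top [302.3 190.1] 0.71 [0.5711 0.0599 0.034 ]
seam34 top [276.1 179.4] 0.65 [0.5949 0.1177 0.034 ]
seam34 scene [220.7 201.3] 0.92 [0.5658 0.0568 0.034 ]
seam34 scene [195.6 211. ] 0.79 [ 0.573  -0.0227  0.034 ]
seam34 scene [245.2 199.6] 0.57 [0.5967 0.1131 0.034 ]
pad4_top top [345.2 194.5] 0.57 [ 0.5612 -0.035   0.034 ]
pad4_top scene [189.7 213.6] 0.79 [ 0.5761 -0.0412  0.034 ]
```

```bash
python3 - <<'E'
import cv2
a=cv2.imread("pics/a_top.png");b=cv2.imread("pics/a_scene.png")
cv2.imwrite("pics/b_top.png",cv2.resize(a[110:270,210:410],None,fx=4,fy=3.7,interpolation=cv2.INTER_CUBIC))
cv2.imwrite("pics/b_scene.png",cv2.resize(b[140:260,150:310],None,fx=5,fy=5,interpolation=cv2.INTER_CUBIC))
E
```

```text
(no output)
```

View pics/a_top.png

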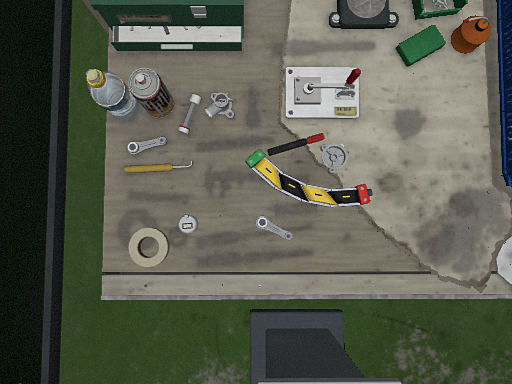

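View pics/b_top.png

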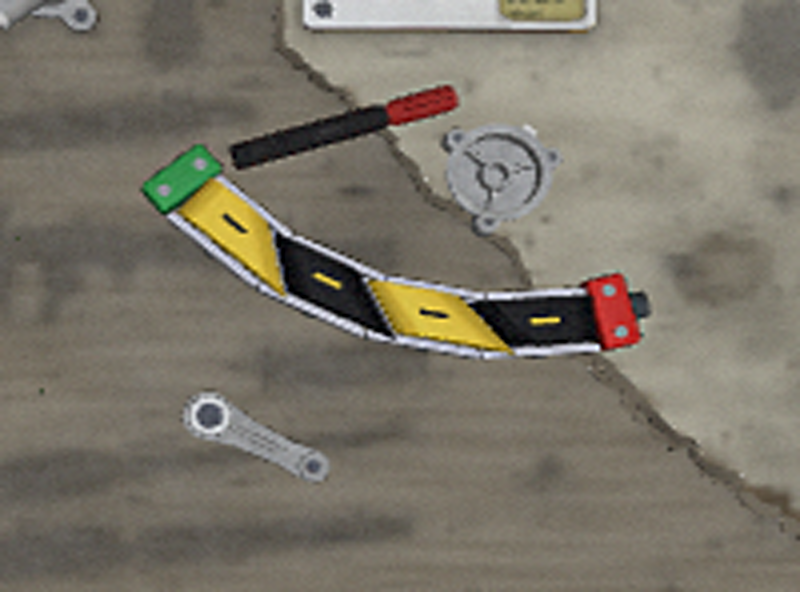

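View pics/b_scene.png

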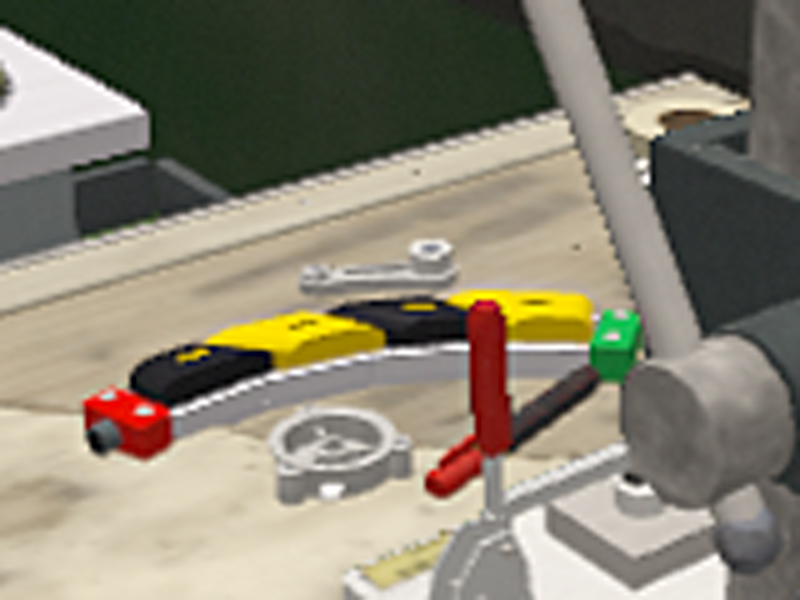

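The top view shows pad marks at about (268,170), (292,186), (318,195), (346,197), with the green cap at (256,158) and the red cap at (364,194). The seams slant toward the red end on the robot side. Next I fit the rigid arc model to the marks in both views.

```bash
cat > fit.py <<'E'
from h import *
from scipy.optimize import least_squares
R=.237
ph=np.deg2rad([22.5,7.5,-7.5,-22.5])
def loc(p): return np.array([R*(1-np.cos(p)),R*np.sin(p)])
def wp(x,p,z=.034):
    c,s=np.cos(x[2]),np.sin(x[2]);return np.r_[x[:2]+np.array([[c,-s],[s,c]])@loc(p),z]
top=[[268.25,170.3],[291.75,185.7],[318.25,194.9],[346.25,196.8]]
top=[np.array(t)-[.4,.4] for t in top]
sc=[[257.4,200.2],[233.6,201.2],[210.4,204.4],[188.6,210.8]]
def solve(ut,us):
    def f(x):
        r=[]
        for i,p in enumerate(ph):
            if ut:r+=list(px("top",wp(x,p))-top[i])
            if us:r+=list(px("scene",wp(x,p))-sc[i])
        return np.array(r)
    s=least_squares(f,[.57,.05,.2],x_scale=[.01,.01,.1]);return s.x,s.fun
E
python3 - <<'E'
from fit import *
for a in((1,0),(0,1),(1,1)):
    x,f=solve(*a);print(a,np.round(x[:2],4),np.rad2deg(x[2]).round(2),f.round(1))
np.save("x.npy",solve(1,1)[0])
x=solve(1,1)[0]
d=np.load("d_top.npy")
for i,t in enumerate(top):
    c,r=np.round(t).astype(int);print(wp(x,ph[i]).round(4),w("top",t,depth=float(np.median(d[r-1:r+2,c-1:c+2]))).round(4))
im=cv2.imread("pics/a_top.png")[110:270,210:410];S=4
im=cv2.resize(im,None,fx=S,fy=S,interpolation=cv2.INTER_CUBIC)
def P(p): 
    q=px("top",p)-[210,110];return tuple(int(v) for v in (q+.5)*S)
for p in np.deg2rad(np.arange(-30,31,7.5)): cv2.circle(im,P(wp(x,p)),3,(255,0,255),-1)
for p in np.deg2rad([15,0,-15]):
    a=x[2]+p+np.pi/4  # direction of (1,1)
    u=np.array([np.cos(a),np.sin(a),0])*.0198
    cv2.line(im,P(wp(x,p)-u),P(wp(x,p)+u),(0,0,255),1)
cv2.imwrite("pics/c.png",im[:600])
E
```

```text
(1, 0) [0.5696 0.0556] -18.99 [ 0.2  0.  -0.1  0.1 -0.  -0.1 -0.1 -0.1]
(0, 1) [0.5732 0.0557] -18.61 [-0.   0.   0.1 -0.2  0.1  0.1 -0.1  0. ]
(1, 1) [0.5704 0.0561] -18.96 [-0.1 -0.3 -0.6 -0.3 -0.3 -0.3 -0.4 -0.6 -0.3 -0.4 -0.4 -0.3 -0.4 -0.4
 -0.6 -0.5]
[0.6169 0.136  0.034 ] [0.6162 0.1359 0.0333]
[0.5824 0.0847 0.034 ] [0.5817 0.0841 0.035 ]
[0.5622 0.0262 0.034 ] [0.5613 0.0255 0.0336]
[ 0.558  -0.0355  0.034 ] [ 0.557  -0.0362  0.0344]
```

View pics/c.png

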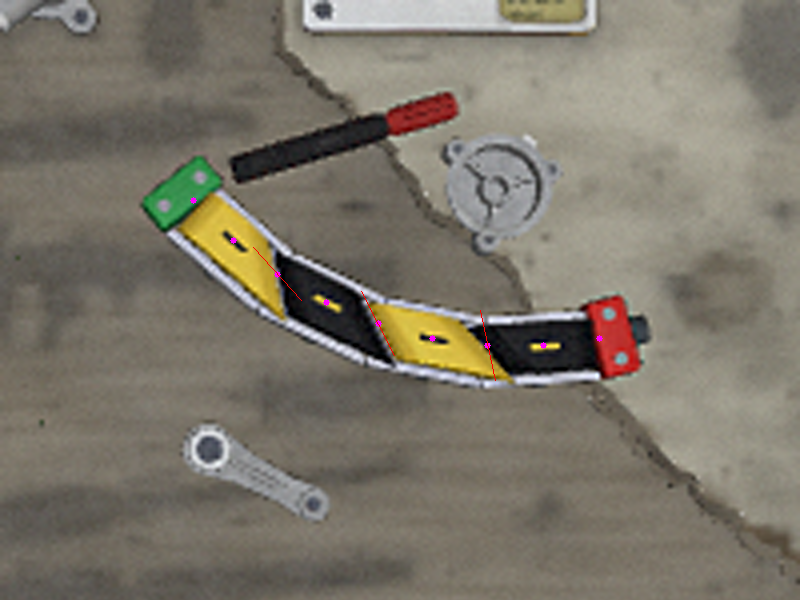

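The arc fit overlays all four marks. The local yaw is x2−φ, so the red seam lines I drew on the outer seams had the wrong sign. The fingertips will be held parallel to the seams: tool y at about 3.5° on pad 1, turning to about 48.5° on pad 4. Now I move above pad 1 with the fingers shut.

Request:
step_arm:
  increments:
    - [31,-39,0,-0.094,1]
    - [62,-78,0,-0.188,1]
    - [94,-117,0,-0.282,1]
    - [125,-156,0,-0.376,1]
    - [156,-195,0,-0.47,1]
    - [187,-234,0,-0.564,1]
    - [219,-273,0,-0.658,1]
    - [250,-311,0,-0.752,1]
    - [281,-350,0,-0.846,1]
    - [312,-389,0,-0.94,1]
    - [344,-428,0,-1.034,1]
    - [375,-467,0,-1.128,1]
    - [375,-467,-30,-1.128,1]
    - [375,-467,-60,-1.128,1]
    - [375,-467,-90,-1.128,1]
    - [375,-467,-110,-1.128,1]
    - [375,-467,-130,-1.128,1]
    - [375,-467,-140,-1.128,1]
    - [375,-467,-140,-1.128,1]
    - [375,-467,-140,-1.128,1]
  grip_force: 20

```text
time: 3.3
tool_pos: [0.618, 0.1364, 0.0533]
ee_rot: [[-0.061, 0.998, 0.002], [0.998, 0.061, 0.0], [0.0, 0.002, -1.0]]
force: [0.6, -0.1, 0.9]
width: -0.0004
```

```bash
python3 - <<'E'
from h import *
im,d=env.grab_frame("scene");cv2.imwrite("pics/d.png",cv2.resize(im[100:260,150:350],None,fx=4,fy=3.7,interpolation=cv2.INTER_CUBIC))
s=env.read_state();print(s["time"],s["tool_pos"],s["ee_rot"].round(4),s["force"],s["width"],s["joint_positions"].round(1))
print(np.rad2deg(np.arctan2(s["ee_rot"][1,1],s["ee_rot"][0,1])))
E
```

```text
3.35 [0.61807496 0.13636783 0.05342666] [[-6.100e-02  9.981e-01  1.900e-03]
 [ 9.981e-01  6.100e-02  5.000e-04]
 [ 4.000e-04  1.900e-03 -1.000e+00]] [-0.75720698 -1.2198841   0.81896727] -7.281566191644405e-05 [-32.5  22.7  22.   95.7  -9.4  63.2  -4.3]
3.494799045770354
```

View pics/d.png

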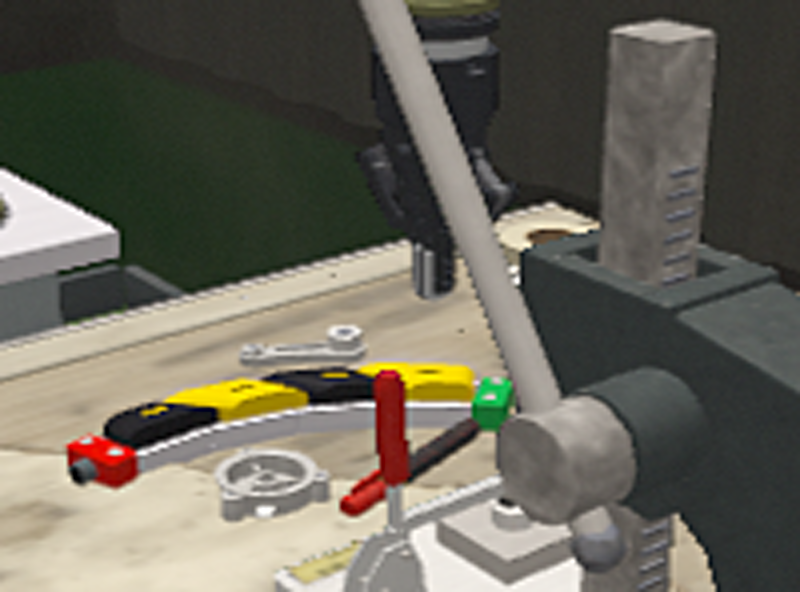

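```bash
python3 - <<'E'
from h import *
print(px("scene",[.618,.1364,.0533]),px("scene",[.618,.1364,.034]),px("scene",[.618,.1364,.0]))
im,d=env.grab_frame("scene")
for v in range(165,186,2):
  print(v,w("scene",(258,v),depth=float(d[v,258])).round(3))
im,d=env.grab_frame("top");cv2.imwrite("pics/e.png",cv2.resize(im[110:270,210:410],None,fx=4,fy=3.7,interpolation=cv2.INTER_CUBIC))
E
```

```text
[257.27802713 193.31582198] [257.22370859 200.01423701] [257.12996827 211.57403883]
165 [0.632 0.127 0.138]
167 [0.631 0.128 0.132]
169 [0.624 0.133 0.124]
171 [0.626 0.132 0.119]
173 [0.628 0.13  0.115]
175 [0.624 0.133 0.107]
177 [0.623 0.134 0.101]
179 [0.625 0.132 0.097]
181 [0.626 0.132 0.092]
183 [ 0.47   0.259 -0.001]
185 [ 0.48   0.25  -0.002]
```

View pics/e.png

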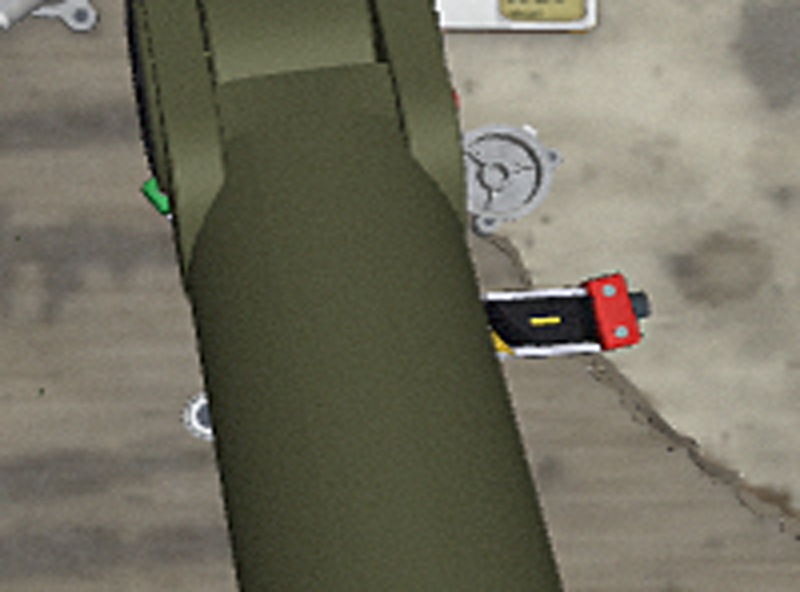

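```bash
python3 - <<'E'
from h import *
im,d=env.grab_frame("scene");cv2.imwrite("pics/f.png",cv2.resize(im[150:210,220:300],None,fx=10,fy=10,interpolation=cv2.INTER_CUBIC))
s=env.read_state();print(s["time"],s["tool_pos"])
E
```

```text
3.5 [0.61774794 0.13632811 0.05313209]
```

View pics/f.png

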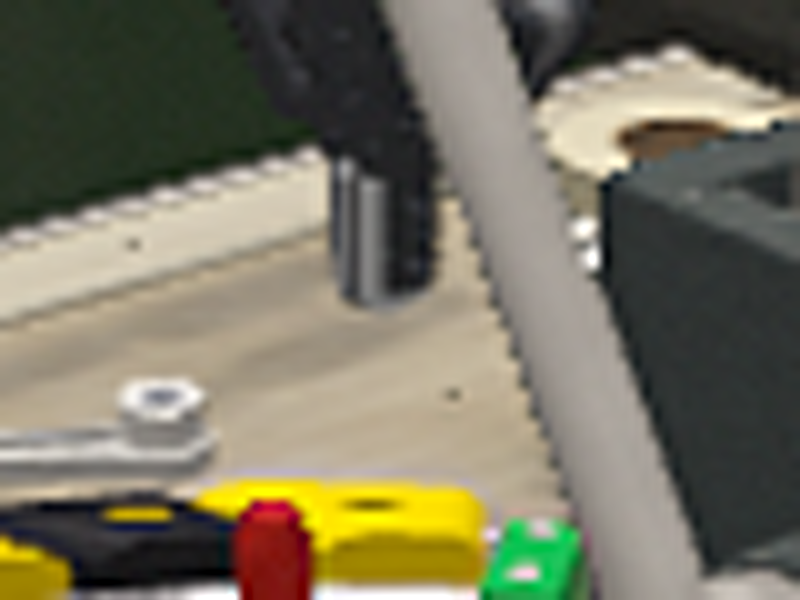

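The pictures disagree with the state. The fingertip shows at (258,180), depth z≈0.09, while the reported TCP z is 0.053. I'll go down carefully to just above the nominal pad height and look again.

Request:
step_arm:
  increments:
    - [-1,0,-4,0,1]
    - [-1,0,-8,0,1]
    - [-1,0,-12,0,1]
    - [-1,0,-14,0,1]
    - [-1,0,-14,0,1]
    - [-1,0,-14,0,1]

```text
time: 4.25
tool_pos: [0.6163, 0.1362, 0.0384]
ee_rot: [[-0.061, 0.998, 0.0], [0.998, 0.061, -0.0], [-0.0, 0.0, -1.0]]
force: [-0.1, -0.1, -0.2]
width: 0.0
```

```bash
python3 - <<'E'
from h import *
im,d=env.grab_frame("scene");cv2.imwrite("pics/g.png",cv2.resize(im[150:210,220:300],None,fx=10,fy=10,interpolation=cv2.INTER_CUBIC))
s=env.read_state();print(s["time"],s["tool_pos"],s["force"])
for c in(257,258):
 for v in range(173,205,2): print(v,w("scene",(c,v),depth=float(d[v,c])).round(3))
E
```

```text
4.3 [0.61637384 0.13619165 0.03850419] [-0.40423819 -0.19697644  0.52706678]
173 [0.623 0.131 0.113]
175 [0.626 0.129 0.109]
177 [0.624 0.13  0.103]
179 [0.625 0.129 0.098]
181 [0.626 0.129 0.093]
183 [0.624 0.13  0.086]
185 [0.624 0.13  0.08 ]
187 [ 0.49   0.239 -0.002]
189 [ 0.5    0.231 -0.003]
191 [ 0.514  0.219 -0.001]
193 [0.527 0.209 0.   ]
195 [ 0.534  0.203 -0.002]
197 [ 0.546  0.194 -0.001]
199 [0.61  0.142 0.032]
201 [0.622 0.132 0.034]
203 [0.629 0.127 0.033]
173 [0.629 0.13  0.115]
175 [0.627 0.131 0.109]
177 [0.626 0.132 0.103]
179 [0.625 0.133 0.097]
181 [0.628 0.13  0.093]
183 [0.627 0.131 0.087]
185 [0.624 0.133 0.08 ]
187 [ 0.493  0.24  -0.001]
189 [ 0.504  0.231 -0.001]
191 [ 0.515  0.223 -0.001]
193 [ 0.526  0.214 -0.002]
195 [ 0.538  0.204 -0.001]
197 [0.55  0.194 0.   ]
199 [0.613 0.143 0.033]
201 [0.623 0.135 0.034]
203 [0.628 0.131 0.031]
```

View pics/g.png

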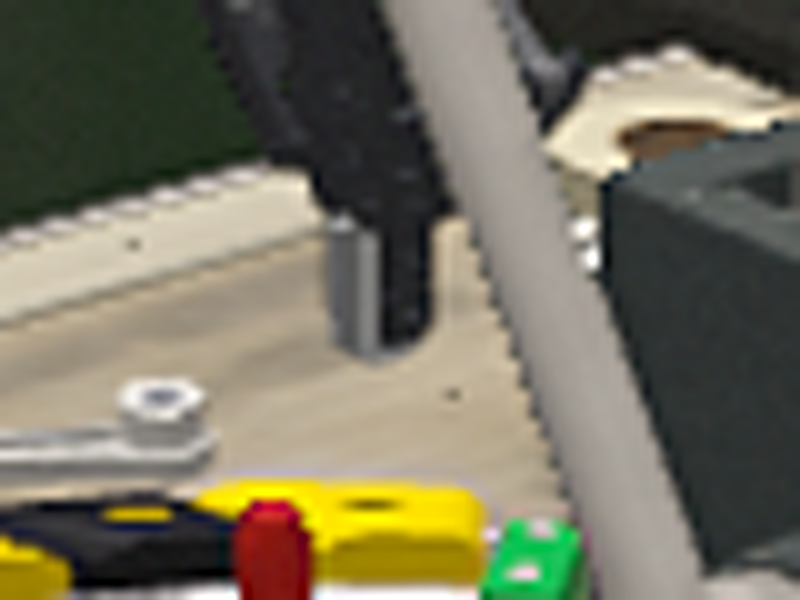

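Moving 15 mm shifted the tip 5 px as expected, and it still shows about 40 mm above the pad. I'll descend to the nominal 5 mm depth first, to check that there is no contact there.

Request:
step_arm:
  increments:
    - [0,0,-2,0,1]
    - [0,0,-4,0,1]
    - [0,0,-6,0,1]
    - [0,0,-8,0,1]
    - [0,0,-9,0,1]
    - [0,0,-9,0,1]

```text
time: 5.05
tool_pos: [0.6161, 0.1362, 0.0292]
ee_rot: [[-0.061, 0.998, -0.0], [0.998, 0.061, -0.0], [-0.0, -0.0, -1.0]]
force: [0.8, 0.3, 0.1]
width: -0.0002
```

```bash
python3 - <<'E'
from h import *
im,d=env.grab_frame("scene");cv2.imwrite("pics/i.png",cv2.resize(im[150:210,220:300],None,fx=10,fy=10,interpolation=cv2.INTER_CUBIC))
s=env.read_state();print(s["time"],s["tool_pos"],s["force"],s["tau"].round(2))
E
```

```text
5.1 [0.61625913 0.1362016  0.02936582] [-0.2795279   0.04305069  0.12169145] [-0.000e+00 -4.811e+01  5.180e+00 -2.755e+01  1.000e-02  0.000e+00
  0.000e+00]
```

View pics/i.png

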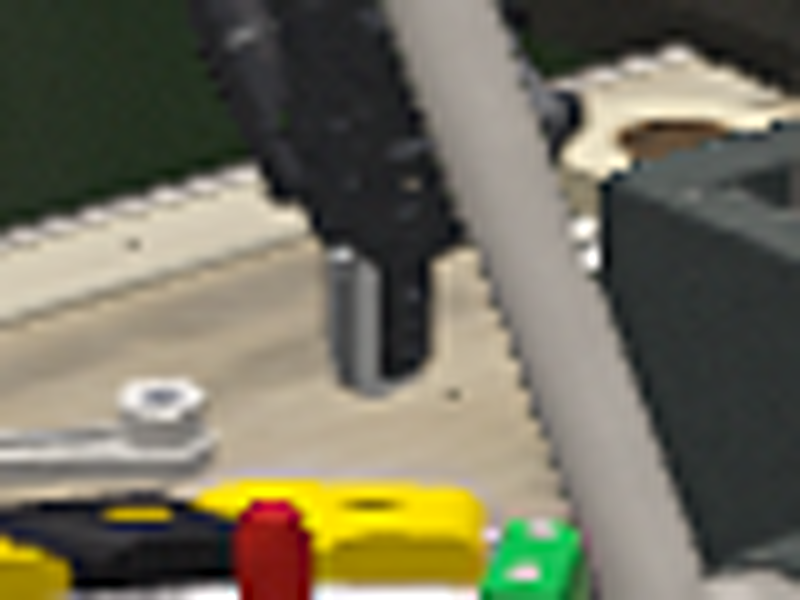

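There is no contact at the reported 29 mm, with force about 0, so the reported TCP lies about 35 mm below the real tips. I continue by picture and force.

Request:
step_arm:
  increments:
    - [0,0,-4,0,1]
    - [0,0,-8,0,1]
    - [0,0,-12,0,1]
    - [0,0,-16,0,1]
    - [0,0,-20,0,1]
    - [0,0,-23,0,1]
    - [0,0,-23,0,1]

```text
time: 5.98
tool_pos: [0.616, 0.1361, 0.006]
ee_rot: [[-0.061, 0.998, -0.0], [0.998, 0.061, -0.0], [-0.0, -0.0, -1.0]]
force: [-0.5, -0.0, 0.4]
width: -0.0
```

```bash
python3 - <<'E'
from h import *
im,d=env.grab_frame("scene");cv2.imwrite("pics/j.png",cv2.resize(im[150:210,220:300],None,fx=10,fy=10,interpolation=cv2.INTER_CUBIC))
s=env.read_state();print(s["time"],s["tool_pos"],s["force"])
for c in(255,257,259):
 for v in range(189,202): print(c,v,w("scene",(c,v),depth=float(d[v,c])).round(3))
E
```

```text
6.025 [0.61614209 0.13617661 0.00624049] [-0.26867422 -0.57960452 -0.2951204 ]
255 189 [0.62  0.128 0.069]
255 190 [0.622 0.126 0.067]
255 191 [0.62  0.127 0.063]
255 192 [0.622 0.126 0.062]
255 193 [0.62  0.127 0.058]
255 194 [0.62  0.127 0.055]
255 195 [0.621 0.126 0.053]
255 196 [0.62  0.127 0.049]
255 197 [ 0.541  0.191 -0.002]
255 198 [0.603 0.141 0.033]
255 199 [0.61  0.136 0.034]
255 200 [0.614 0.132 0.034]
255 201 [0.618 0.129 0.033]
257 189 [0.624 0.13  0.07 ]
257 190 [0.623 0.131 0.066]
257 191 [ 1.354 -0.459  0.492]
257 192 [0.627 0.128 0.063]
257 193 [0.625 0.129 0.059]
257 194 [0.625 0.13  0.056]
257 195 [0.624 0.131 0.052]
257 196 [0.625 0.13  0.05 ]
257 197 [0.622 0.132 0.046]
257 198 [0.555 0.187 0.001]
257 199 [0.611 0.142 0.033]
257 200 [0.618 0.136 0.034]
257 201 [0.622 0.132 0.034]
259 189 [0.629 0.133 0.071]
259 190 [0.633 0.13  0.07 ]
259 191 [0.631 0.131 0.066]
259 192 [0.631 0.131 0.063]
259 193 [0.63  0.133 0.06 ]
259 194 [0.63  0.132 0.057]
259 195 [0.631 0.132 0.055]
259 196 [0.626 0.136 0.049]
259 197 [0.624 0.137 0.045]
259 198 [ 0.555  0.194 -0.001]
259 199 [0.615 0.145 0.034]
259 200 [0.621 0.14  0.034]
259 201 [0.627 0.135 0.035]
```

View pics/j.png

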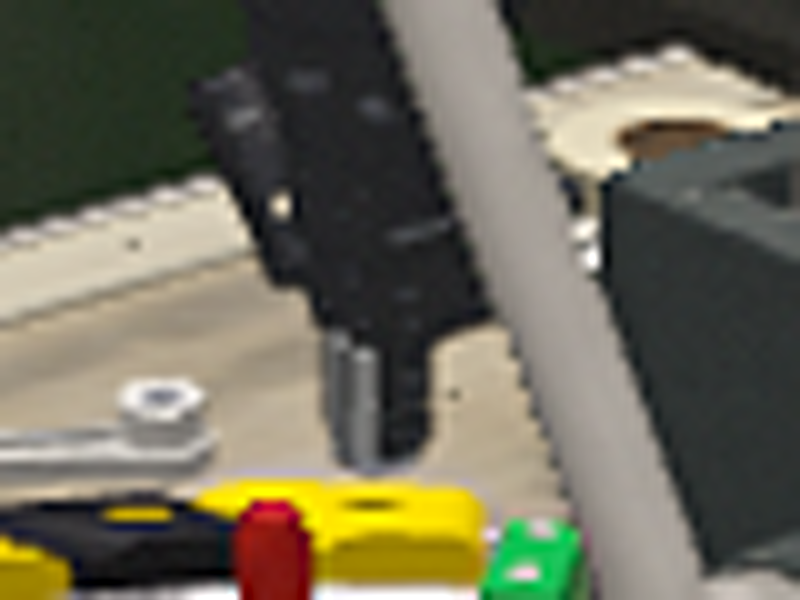

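The tip is now at row 197 (z≈0.044), about 8–10 mm above the pad, and its xy is centred over the pad 1 mark. Next are small steps with force readings.

Request:
step_arm:
  increments:
    - [0,0,-2,0,1]
    - [0,0,-4,0,1]
    - [0,0,-6,0,1]
    - [0,0,-7,0,1]
    - [0,0,-7,0,1]

```text
time: 6.65
tool_pos: [0.6161, 0.1362, -0.0008]
ee_rot: [[-0.061, 0.998, -0.0], [0.998, 0.061, -0.0], [-0.0, -0.0, -1.0]]
force: [-0.2, 0.0, 0.5]
width: -0.0004
```

```bash
cat > chk.py <<'E'
from h import *
import sys
F=[]
for k in range(4):
    im,d=env.grab_frame("scene");s=env.read_state();F.append(s["force"])
cv2.imwrite(sys.argv[1],cv2.resize(im[170:230,170:270],None,fx=8,fy=8,interpolation=cv2.INTER_CUBIC))
print(s["time"],s["tool_pos"].round(4),np.mean(F,0).round(2),np.array(F)[:,2].round(2))
E
python3 chk.py pics/k.png
```

```text
6.85 [ 6.163e-01  1.362e-01 -6.000e-04] [-0.69 -0.46  0.3 ] [ 1.1  -0.58  0.42  0.26]
```

View pics/k.png

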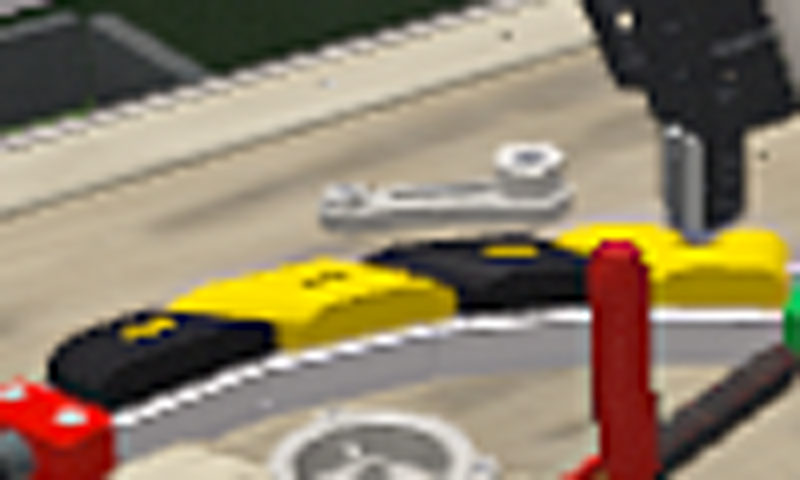

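Request:
step_arm:
  increments:
    - [0,0,-1,0,1]
    - [0,0,-2,0,1]
    - [0,0,-2,0,1]

```text
time: 7.22
tool_pos: [0.6161, 0.1362, -0.0028]
ee_rot: [[-0.061, 0.998, -0.0], [0.998, 0.061, -0.0], [-0.0, -0.0, -1.0]]
force: [0.4, 0.2, 0.3]
width: -0.0001
```

```bash
python3 chk.py pics/l.png
```

```text
7.425 [ 0.6162  0.1362 -0.0026] [-0.09 -0.2   0.19] [ 0.24  0.49  0.62 -0.59]
```

Request:
step_arm:
  increments:
    - [0,0,-1,0,1]
    - [0,0,-2,0,1]
    - [0,0,-2,0,1]

```text
time: 7.8
tool_pos: [0.6162, 0.1362, -0.0047]
ee_rot: [[-0.061, 0.998, 0.0], [0.998, 0.061, -0.0], [-0.0, 0.0, -1.0]]
force: [0.5, -0.6, 0.6]
width: 0.0002
```

```bash
python3 chk.py pics/m.png
```

```text
8.0 [ 0.6162  0.1362 -0.0046] [ 0.06 -0.14  0.15] [ 0.35 -0.27  0.77 -0.24]
```

Request:
step_arm:
  increments:
    - [0,0,-1,0,1]
    - [0,0,-1.5,0,1]
    - [0,0,-1.5,0,1]

```text
time: 8.38
tool_pos: [0.6163, 0.1362, -0.0061]
ee_rot: [[-0.061, 0.998, 0.0], [0.998, 0.061, 0.0], [0.0, 0.0, -1.0]]
force: [-0.1, 0.9, 1.4]
width: 0.0
```

```bash
python3 chk.py pics/n.png
```

```text
8.575 [ 0.6163  0.1362 -0.0061] [-0.3  -0.24  1.27] [1.52 0.7  1.66 1.21]
```

View pics/n.png

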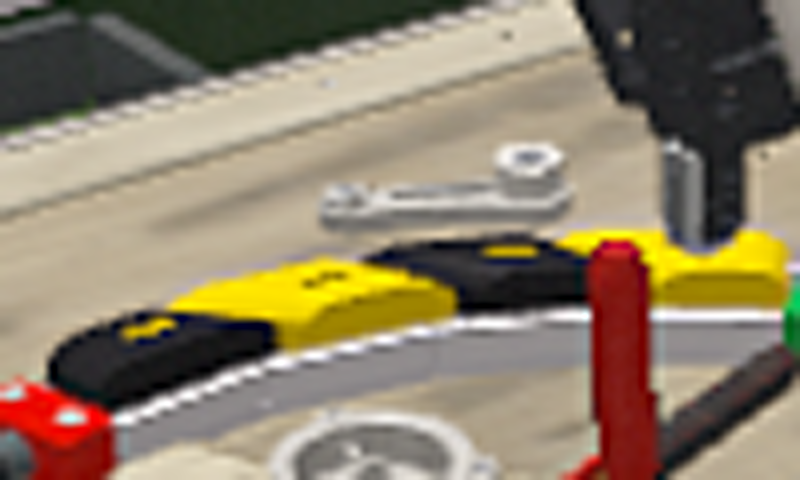

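Contact: about 1.3 N at reported z −6 mm. I press 4.5 mm more.

Request:
step_arm:
  increments:
    - [0,0,-1.5,0,1]
    - [0,0,-3,0,1]
    - [0,0,-4.5,0,1]
    - [0,0,-4.5,0,1]

```text
time: 9.07
tool_pos: [0.6164, 0.1362, -0.0106]
ee_rot: [[-0.061, 0.998, 0.0], [0.998, 0.061, 0.0], [0.0, 0.0, -1.0]]
force: [-0.1, -0.6, 4.0]
width: 0.0001
```

```bash
python3 chk.py pics/o.png; python3 - <<'E'
from fit import *
x=np.load("x.npy");p0=wp(x,ph[0])
for a in np.arange(22.5,-23,-2.5):
    print(a,((wp(x,np.deg2rad(a))-p0)[:2]*1000).round(1),round(np.deg2rad(22.5-a),3))
E
```

```text
9.275 [ 0.6164  0.1362 -0.0105] [-0.37 -0.57  3.  ] [2.08 3.32 3.32 3.3 ]
22.5 [0. 0.] 0.0
20.0 [-6.7 -7.9] 0.044
17.5 [-13.  -16.1] 0.087
15.0 [-19.  -24.5] 0.131
12.5 [-24.6 -33.2] 0.175
10.0 [-29.8 -42.2] 0.218
7.5 [-34.6 -51.3] 0.262
5.0 [-39.  -60.7] 0.305
2.5 [-43.  -70.2] 0.349
0.0 [-46.5 -79.9] 0.393
-2.5 [-49.7 -89.8] 0.436
-5.0 [-52.4 -99.7] 0.48
-7.5 [ -54.7 -109.8] 0.524
-10.0 [ -56.5 -120. ] 0.567
-12.5 [ -57.9 -130.2] 0.611
-15.0 [ -58.8 -140.5] 0.654
-17.5 [ -59.3 -150.9] 0.698
-20.0 [ -59.4 -161.2] 0.742
-22.5 [ -58.9 -171.5] 0.785
```

View pics/o.png

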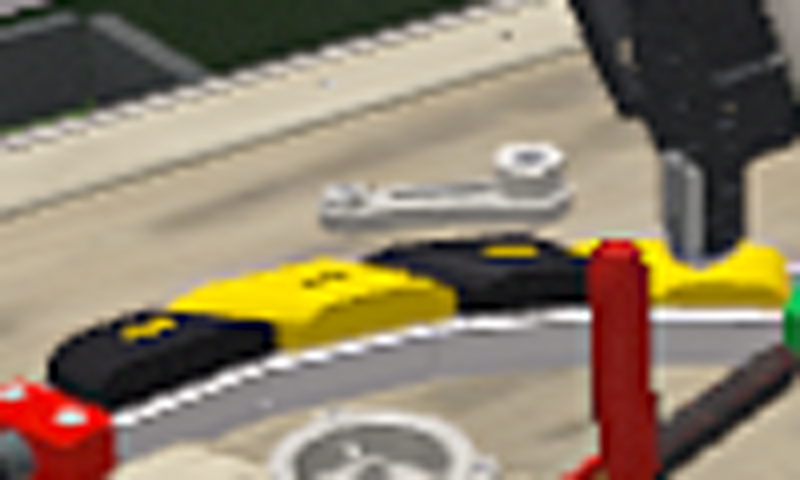

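Pad 1 is visibly down with 3.2 N, which matches 5 mm. Sliding to the middle of pad 2.

Request:
step_arm:
  increments:
    - [-3.4,-3.9,0,0.022,1]
    - [-6.7,-7.9,0,0.044,1]
    - [-9.9,-12,0,0.066,1]
    - [-13,-16.1,0,0.087,1]
    - [-16,-20.3,0,0.109,1]
    - [-19,-24.5,0,0.131,1]
    - [-21.8,-28.8,0,0.153,1]
    - [-24.6,-33.2,0,0.175,1]
    - [-27.2,-37.7,0,0.196,1]
    - [-29.8,-42.2,0,0.218,1]
    - [-32.2,-46.7,0,0.24,1]
    - [-34.6,-51.3,0,0.262,1]
    - [-34.6,-51.3,0,0.262,1]

```text
time: 10.9
tool_pos: [0.581, 0.0837, -0.0108]
ee_rot: [[-0.317, 0.948, -0.001], [0.948, 0.317, -0.001], [-0.001, -0.001, -1.0]]
force: [-0.2, -1.1, 3.8]
width: 0.0
```

```bash
python3 chk.py pics/p.png
```

```text
11.1 [ 0.5812  0.0841 -0.0109] [-0.58 -1.3   3.29] [3.17 3.54 3.35 3.1 ]
```

View pics/p.png

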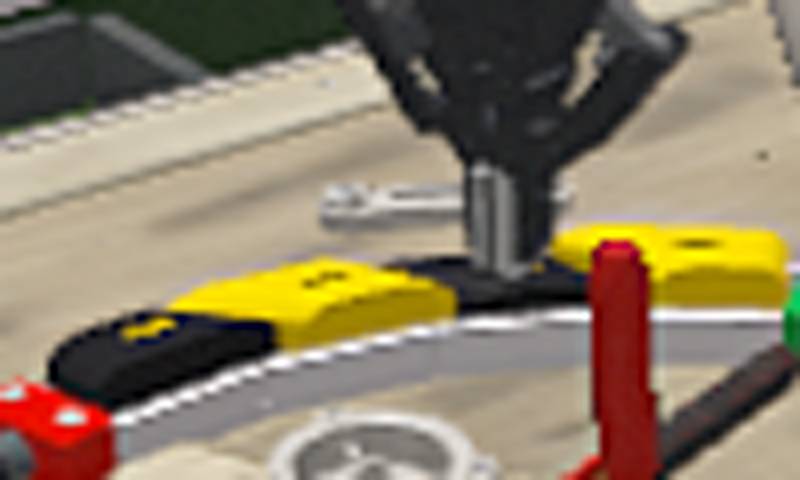

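Pad 1 is back up and pad 2 is down at 3.3 N. The bumper hasn't moved: the pad 3 and 4 marks are at the same pixels. Next is pad 3.

Request:
step_arm:
  increments:
    - [-2.2,-4.7,0,0.022,1]
    - [-4.4,-9.4,0,0.044,1]
    - [-6.4,-14.1,0,0.066,1]
    - [-8.4,-18.9,0,0.087,1]
    - [-10.2,-23.7,0,0.109,1]
    - [-11.9,-28.6,0,0.131,1]
    - [-13.5,-33.5,0,0.153,1]
    - [-15.1,-38.5,0,0.175,1]
    - [-16.5,-43.4,0,0.196,1]
    - [-17.8,-48.4,0,0.218,1]
    - [-19,-53.4,0,0.24,1]
    - [-20.1,-58.5,0,0.262,1]
    - [-20.1,-58.5,0,0.262,1]

```text
time: 12.72
tool_pos: [0.5612, 0.0251, -0.0108]
ee_rot: [[-0.552, 0.834, -0.0], [0.834, 0.552, -0.001], [-0.001, -0.001, -1.0]]
force: [-0.0, -1.0, 3.0]
width: 0.0002
```

```bash
python3 chk.py pics/q.png
```

```text
12.925 [ 0.5612  0.0256 -0.0108] [-0.69 -1.55  2.88] [2.91 2.71 2.88 3.02]
```

View pics/q.png

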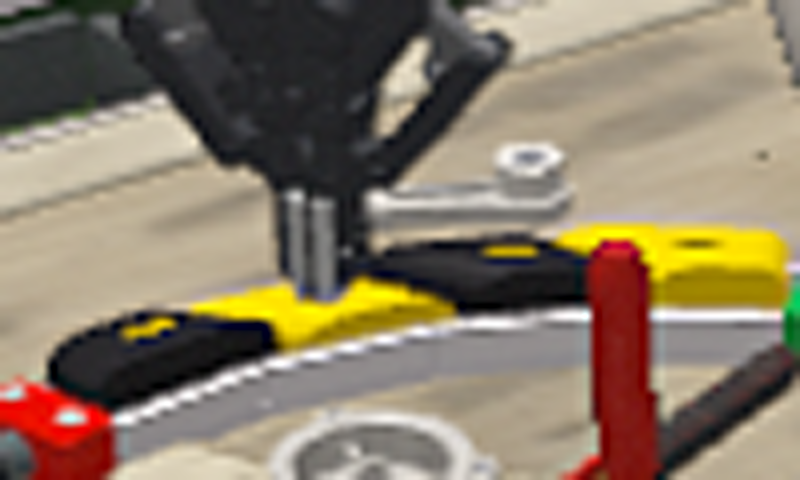

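Pad 3 is down, the others are up, and the bumper is still. Last slide.

Request:
step_arm:
  increments:
    - [-0.9,-5.1,0,0.022,1]
    - [-1.8,-10.2,0,0.043,1]
    - [-2.5,-15.3,0,0.065,1]
    - [-3.2,-20.4,0,0.087,1]
    - [-3.7,-25.6,0,0.109,1]
    - [-4.1,-30.7,0,0.13,1]
    - [-4.4,-35.9,0,0.152,1]
    - [-4.6,-41.1,0,0.174,1]
    - [-4.7,-46.2,0,0.196,1]
    - [-4.7,-51.4,0,0.218,1]
    - [-4.5,-56.6,0,0.239,1]
    - [-4.2,-61.5,0,0.261,1]
    - [-4.2,-61.5,0,0.261,1]
    - [-4.2,-61.5,0,0.261,1]

```text
time: 14.68
tool_pos: [0.5573, -0.0362, -0.0107]
ee_rot: [[-0.748, 0.663, 0.0], [0.663, 0.748, -0.001], [-0.001, -0.001, -1.0]]
force: [-0.5, -1.7, 3.7]
width: -0.0
```

```bash
python3 chk.py pics/r.png
```

```text
14.875 [ 0.5573 -0.0354 -0.0107] [-0.58 -0.9   2.98] [3.54 2.61 3.22 2.53]
```

View pics/r.png

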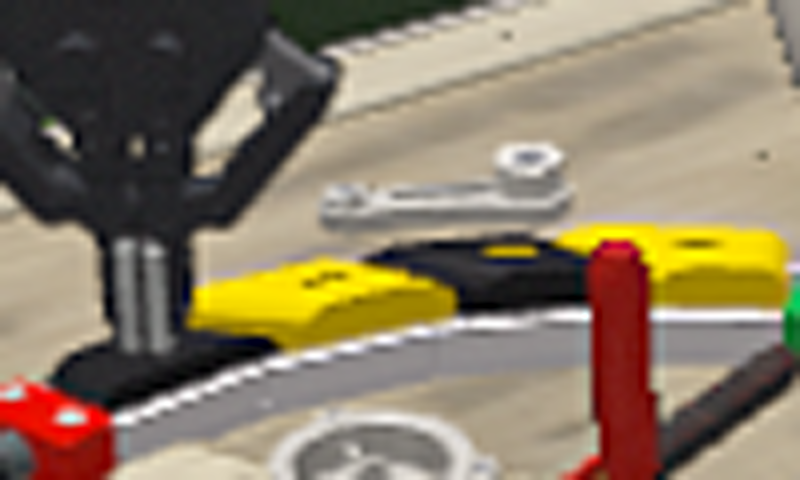

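Pad 4 is pressed mid-pad at about 3 N. Pads 1–3 are up and the bumper is unmoved. Handing in.

```bash
python3 -c "
from cell import env
print(env.close_job())"
```

```text
the job is handed in; nothing more can be done
None
```

The slide went from pad 1 to pad 4 in one pass over all three seams. I handed the job in at about 15 s, with the closed fingertips still holding pad 4 down mid-pad. I had no joint readings, and close_job reported no verdict, so the dips are judged from force and pictures.

- **Contact and depth:** I found the bumper by fitting its arc to the pad marks in both cameras. The fingertips touched pad 1 at about 1.3 N, and 4.5 mm further down the force was about 3.2 N. That matches the spring at 5 mm.
- **Slide:** I kept that height, with the fingertips turned parallel to the slanted seams. At each stop the force was about 3 N (3.3, 2.9 and 3.0 N on pads 2, 3 and 4).
- **Last checks:** At pad 4 the scene picture shows pads 1 to 3 up again, and the bumper, link casting, cap casting and pen at the same pixels as before. The tape and counter are outside these pictures, and I did not look at them again after the start.
- **Not observed:** I took no picture during a seam crossing, so neighbouring pads dipping together is inferred from the geometry and the smooth slide.
- **Disagreement:** The reported tool height was about 38 mm lower than where the camera showed the fingertips and where contact was felt. Contact came at a reported −6 mm instead of +34 mm. I found contact by picture and force, and went by that height for the rest of the job.

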